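Connect the sleeve to the slanting trap inlet

ROBOT

A 7-joint arm with a two-finger parallel gripper is mounted at the origin on a cart in front of the work surface, level with it; the furniture and walls round the work are solid. World frame = base frame: x ahead of the robot, y to its left, z up, the work surface at z = 0. Lengths are in mm, angles in rad, forces in N, time in s.
With the tool pointing down it reaches from about 400 to 850 mm from the base axis. Payload 6.9 kg.
Tool frame: the origin (TCP) lies at the very end of the fingers, on their centre line; the grasp point (between the pads) lies 19 mm behind it; z points along the fingers, y is the direction in which the jaws open and shut (so a half turn about z gives the same grasp; the last joint's range is limited). The gripper opens to 85 mm and grips with 20 to 120 N. Pads are 22 mm wide; open, the fingers measure 114 mm over their backs; the gripper's body (76 mm by 85 mm) begins 54 mm behind the grasp point. The pads swing forward as they close: fully open they stand 13 mm farther back than shut.
Start: joints at [1.294, 0.507, -0.238, 1.5, 0.126, 1.149, -0.155], TCP at [232.84, -579.997, 231.275] pointing down, gripper open.
Joint ranges: [-3.08, 3.08], [-0.24, 2.05], [-1.43, 1.35], [0, 2.5], [-1.52, 4.66], [0.17, 1.96], [-2.89, 2.89]. Speed limits (rad/s): [2.39, 2.39, 3.14, 3.14, 3.14, 3.14, 3.14].

INTERFACE

Orientations are given as a unit quaternion [x, y, z, w].
In Python, from bench import ctrl gives the robot as it stands.
- The arm moves only by the tool step_arm, never from a script. Its arguments are lists of equal length, an entry for each row: "hand": the finger opening in m, from 0 to 0.0854; "travel": the shift along the tool's x, y, z in m, a list of three; "angular": the turn, a rotation vector about the tool's x, y, z in rad, a list of three. A call has 1 to 5 rows; each row is the pose to reach, as a shift and turn from the pose commanded when the call began, along the tool's axes at that moment; what a row does not reach only later rows make up. A row lasts 1/10 s, in which the tool goes at most 50 mm and 8.59 degrees, less where a joint would pass 70% of its speed; a pose out of reach is approached as far as the arm can. A call with a gripper value outside its range is refused whole. The fingers move at their own pace and stop on an object; "grip_force" is the grip in N (left out, the last holds). Time passes only in rows, so rows that repeat a pose let the fingers close. It gives the time, the measured TCP pose, the force and the opening at its end, in the units of the state.
- ctrl.sense(): the state, without advancing time (a new reading comes with each control period).
- ctrl.capture(name): name is "side" or "top" or "wrist"; returns the picture (420x560x3 uint8, red, green, blue); there is no depth.
- ctrl.calibration(name): a dict with "K" (3x3 intrinsics, pixels), "xyz" and "orientation" of the camera in the world. Camera axes: x right, y down, z forward; pixel columns grow to the right and rows downward; lengths in mm; the calibration is good to about 2 mm. A picture is of the moment at which its call begins: read the wrist's pose just before it. calibration takes no time and is no camera call; for the wrist camera it gives the pose at the moment of the call.
- ctrl.hand_in(): hands the job in, once; it reports no verdict.
The state is a dict: "clock": time; "joint_positions": joint angles; "joint_vel": joint speeds; "effort": joint torques, N m; "eef_pos": TCP position; "ee_rot": TCP orientation; "ft_force": force on the tool from outside, world axes, zero at the start; "torque": the same for the moment, N m; "opening": opening from 0.0 (shut) to 1.0 (fully open).
Only numpy, scipy, OpenCV 4.12 (cv2) and the standard library are available. Lean on these libraries where they do the work, as an engineer would, in place of code of your own. Each camera call takes 0.05 s, during which the arm holds its last target. There are 200 camera calls.

TASK

Take the orange dust cap off the slanting spigot of the trap and put it down in the sample tray. Then take the blue sleeve that stands in the tray and push it onto the spigot until it is fully home against the collar, and let go. Do not shove or knock over the jar or the tins.

Things in the scene. Friction and masses are not known exactly. Their poses are not given: they have to be found in the camera images.
- spigot: Round metal spigot, 28 mm diameter, 40 mm long (last 8 mm taper to 20 mm), rising from a collar 52 mm across and 9 mm thick on the immovable grey trap (round pot 84 mm across, 80 mm high, base plate 110 mm across). Origin: centre of the collar's upper face, 107 mm above the worktop. z runs out along the spigot (tip z = 40 mm), leaning 30 degrees from vertical, roughly toward the robot; y is horizontal.
- cap_mid (a point): Centre of the orange ribbed dust cap: 40 mm diameter, 34 mm tall, closed at its +z end, cavity 30 mm wide and 28 mm deep that sits loosely over the spigot (30 g; pulls straight off along the spigot). At the start its centre is 29 mm up the spigot from the collar's face.
- sleeve_mid (a point): Centre of the loose blue metal sleeve, a plain tube 80 mm long, 40 mm outside, 32 mm bore, open at both ends, both alike (85 to 170 g). z is the tube's axis. It stands upright in the tray at the start. Home on the spigot, its end rests on the collar's face and its centre is 40 mm up the spigot.
- tray: Grey open sample tray, loose (0.9 kg), on the worktop to the right: 222 mm along its x, 322 mm along its y, walls 2 mm thick and 40 mm high, floor 2 mm thick. Origin: centre of its underside, z up; +y points to the end far from the robot. The near end (y about -100 mm, x about 0) is free; a small tin is at the far end (y about +115 mm), a spatula along the right side (x about +80 mm).
- tin_small: Bystander: small white metal tin with lid, 54 mm diameter, 30 mm high, in the far end of the tray; origin at the centre of its underside.
- jar_blue: Bystander: sample jar with blue lid, 64 mm diameter, 85 mm high, on the worktop left of the trap; origin at the centre of its underside.
- tin_big: Bystander: white metal tin with lid, 68 mm diameter, 38 mm high, on the worktop left of the trap; origin at the centre of its underside.
- sieve_shaker: Fixed sieve shaker between the trap (left) and the tray (right), fills x 0.35 to 0.73, y -0.17 to 0.19, 0.39 m high: carry things over it or round its front. A tall cabinet stands right of the tray, beyond y = -0.49.
Not all that is in view belongs to the job. Of the things shaped like the part that bears cap_mid, the orange one is meant.

How it is judged (in metres and radians):
On the way, in this order (a step that is already met when the one before it is completed fails the run):
1. the dust cap is off the spigot and lies released in the tray (x of cap_mid in the frame of tray between -0.105 and 0.105 m and y of cap_mid in the frame of tray between -0.155 and 0.155 m and z of cap_mid in the frame of tray below 0.05 m and contact force between the fingers and dust_cap below 0.1 N), for 0.2 s.
2. the sleeve is home on the spigot (z of sleeve_mid in the frame of spigot between 0.034 and 0.045 m and x of sleeve_mid in the frame of spigot between -0.006 and 0.006 m and y of sleeve_mid in the frame of spigot between -0.006 and 0.006 m and angle between the z axis of sleeve_mid and the z axis of spigot, either way round below 0.15 rad), for 0.2 s.
At the end, for the whole second after the job is handed in: The sleeve sits over the spigot with its end within 5 mm of the collar (centre within 6 mm of the spigot's axis, axes within 0.15 rad), at rest; the dust cap lies in the tray (centre inside the walls and under 50 mm high), at rest (all of step 2 and linear speed of each of sleeve, dust_cap below 0.03 m/s and x of cap_mid in the frame of tray between -0.105 and 0.105 m and y of cap_mid in the frame of tray between -0.155 and 0.155 m and z of cap_mid in the frame of tray below 0.05 m); the robot touches nothing.
It fails at once if a tin or the jar is shoved more than 40 mm or knocked over (distance of any of tin_small, jar_blue, tin_big from where it was at the start of the episode above 0.04 m or angle between any of jar_blue, tin_small, tin_big's own z axis and vertical above 0.6 rad).
It also fails if it takes over 72 s, if anything falls off the work surface, if the arm or the gripper's body presses on something with over 40 N, if the wrist force passes 120 N, or if a joint passes its speed limit or range.

## Working session

There is one attempt and no reset: what is moved stays moved. The work goes in short steps, Python scripts to look and compute and a tool call to move; the robot and the scene stay as the last step left them, time stands still between calls to the robot, and variables do not carry over. Pictures are saved under pics/ and viewed, about 8 in all and at most 12, crops included, and the job is handed in when it is done.

Besides the shell and the picture viewer there is one more tool, called by a JSON object that holds its "op" and its "data", one argument or row to a line. step_arm: Moves the arm, as the interface text tells. Its arguments: {"type":"object","properties":{"hand":{"type":"array","items":{"type":"number"}},"travel":{"type":"array","items":{"type":"array","items":{"type":"number"}}},"angular":{"type":"array","items":{"type":"array","items":{"type":"number"}}},"grip_force":{"type":"number"}},"required":["hand","travel","angular"]}

```bash
ls; mkdir -p pics; python3 - <<'E'
from bench import ctrl
import cv2,numpy as np
s=ctrl.sense();print(s['clock'],s['eef_pos'],s['ee_rot'],s['opening'])
a=[]
for n in("side","top"):
    c=ctrl.calibration(n);print(n,c)
    im=ctrl.capture(n)[:,:,::-1];cv2.imwrite(f'pics/{n}0.png',im);a.append(im)
print(ctrl.calibration('wrist'))
E
```

```text
pics
0.0 [ 232.57686784 -579.58230778  230.4252719 ] [ 9.81835045e-01  1.89734420e-01 -1.98314580e-04 -8.68211685e-04] 1.0049640747885278
side {'K': array([[500.95697432,   0.        , 279.19512376],
       [  0.        , 500.95697432, 204.13385167],
       [  0.        ,   0.        ,   1.        ]]), 'xyz': array([-177.09991515,  887.50684274, 1191.18323146]), 'orientation': array([-0.32539678,  0.86592529, -0.35650241,  0.1311349 ])}
top {'K': array([[477.65373135,   0.        , 276.19610453],
       [  0.        , 477.65373135, 207.58801322],
       [  0.        ,   0.        ,   1.        ]]), 'xyz': array([ 348.23014728,  107.76243641, 1427.63662634]), 'orientation': array([-0.70238338,  0.70978234, -0.03715501,  0.03855022])}
{'K': array([[333.42508618,   0.        , 278.64425324],
       [  0.        , 333.42508618, 203.51815643],
       [  0.        ,   0.        ,   1.        ]]), 'xyz': array([ 310.03641208, -548.65093839,  374.09293558]), 'orientation': array([ 0.81730416, -0.55228431, -0.0925281 ,  0.13577372])}
```

View pics/side0.png

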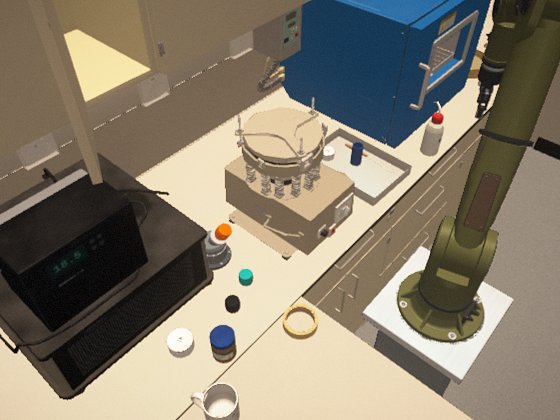

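View pics/top0.png

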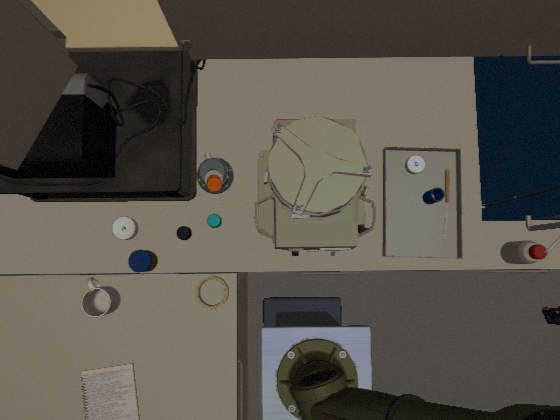

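Candidates shaped like the cap, in the side view: orange (223,231), teal (246,277) and black (233,303). Orange fits, because it sits on the trap's spigot (top view 214,184). I'll confirm that in an enlarged crop and measure.

```bash
cat > h.py <<'E'
import cv2,numpy as np
from scipy.spatial.transform import Rotation as R
def ray(c,p):
    d=np.linalg.inv(c['K'])@[p[0],p[1],1.]; d=R.from_quat(c['orientation']).apply(d)
    return np.array(c['xyz']),d/np.linalg.norm(d)
def plane(c,p,z):
    o,d=ray(c,p);return o+d*(z-o[2])/d[2]
def tri(c1,p1,c2,p2):
    o,d=ray(c1,p1);q,e=ray(c2,p2)
    t=np.linalg.lstsq(np.c_[d,-e],q-o,rcond=None)[0]
    a,b=o+t[0]*d,q+t[1]*e
    return (a+b)/2,np.linalg.norm(a-b)
def proj(c,P):
    v=R.from_quat(c['orientation']).inv().apply(np.asarray(P)-c['xyz']);u=c['K']@v;return u[:2]/u[2]
def blob(im,lo,hi,box):
    x0,y0,x1,y1=box
    m=cv2.inRange(cv2.cvtColor(im[y0:y1,x0:x1],cv2.COLOR_BGR2HSV),lo,hi)
    n,l,s,_=cv2.connectedComponentsWithStats(m);k=1+np.argmax(s[1:,4])
    cs,_=cv2.findContours((l==k).astype('uint8'),0,2)
    c=max(cs,key=cv2.contourArea).reshape(-1,2)+[x0,y0]
    (u,v),(w,h),a=cv2.minAreaRect(c.astype(np.float32))
    return np.array([u,v]),(w,h,a),s[k,4],c
E
python3 - <<'E'
from bench import ctrl
from h import *
C={n:ctrl.calibration(n) for n in("side","top")};I={n:cv2.imread(f'pics/{n}0.png') for n in C}
for nm,lo,hi,b in(("cap",(5,150,100),(20,255,255),dict(side=(200,210,250,250),top=(195,165,235,200))),
                ("sleeve",(100,90,10),(130,255,255),dict(side=(340,135,375,172),top=(412,175,450,215)))):
    P={}
    for n in C:
        r=blob(I[n],lo,hi,b[n]);P[n]=r[0];print(nm,n,r[:3])
    print(tri(C['side'],P['side'],C['top'],P['top']))
# tray corners from top, rough
for p in((384,148),(461,148),(462,258),(384,258)): print('tray rim',plane(C['top'],p,40)[:2])
print('small tin',plane(C['top'],(416,164),32)[:2])
A=cv2.resize(I['side'][200:320,180:300],(400,400),interpolation=2);B=cv2.resize(I['top'][140:230,170:260],(400,400),interpolation=2)
D=cv2.resize(I['side'][120:220,310:420],(400,200*2),interpolation=2)
E_=cv2.resize(I['top'][140:265,375:475],(320,400),interpolation=2)
cv2.imwrite('pics/c1.png',np.vstack([cv2.resize(np.hstack([A,B]),(600,300)),cv2.resize(np.hstack([D,E_]),(600,300))]))
E
```

```text
cap side (array([222.76002502, 231.32000732]), (13.600000381469727, 16.799999237060547, 36.86989974975586), np.int32(202))
cap top (array([214. , 182.5]), (15.0, 14.0, 90.0), np.int32(191))
(array([558.65709449, 279.64766339, 127.86814536]), np.float64(1.5462667990932628))
sleeve side (array([356.66473389, 153.17918396]), (10.339889526367188, 22.504465103149414, 8.746162414550781), np.int32(216))
sleeve top (array([433.1000061 , 195.29998779]), (13.28156566619873, 21.50348663330078, 71.56504821777344), np.int32(237))
(array([ 527.45314339, -350.99550028,   39.62493978]), np.float64(3.2497045677060585))
tray rim [ 671.44197763 -211.17185601]
tray rim [ 668.95143313 -438.84105875]
tray rim [ 345.42479389 -425.00461456]
tray rim [ 347.75308126 -200.0159529 ]
small tin [ 623.91149312 -306.18240275]
```

View pics/c1.png

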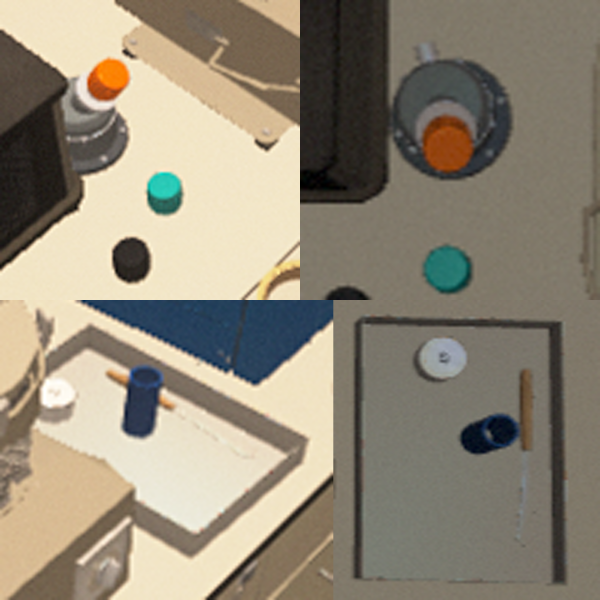

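The crop confirms it: the orange cap sits on the trap's white spigot, while the teal and black ones lie loose on the bench. Next I'll work out the lean direction and the route.

```bash
cat >> h.py <<'E'
def rel(s,P,Rt):
    """shift (m, tool axes) and rotvec from state s to target pose"""
    R0=R.from_quat(s['ee_rot'])
    return np.round(R0.inv().apply(np.asarray(P)-s['eef_pos'])/1000,4),np.round((R0.inv()*Rt).as_rotvec(),3)
def toolrot(z,y):
    z=np.asarray(z,float);z/=np.linalg.norm(z);y=np.asarray(y,float);y-=z*(y@z);y/=np.linalg.norm(y)
    return R.from_matrix(np.c_[np.cross(y,z),y,z])
def spig(az):  # axis, az measured in world; leaning direction
    return np.array([.5*np.cos(az),.5*np.sin(az),.8660254])
E
python3 - <<'E'
from bench import ctrl
from h import *
C={n:ctrl.calibration(n) for n in("side","top")};I={n:cv2.imread(f'pics/{n}0.png') for n in C}
print('cap@132',plane(C['top'],(214,182.5),132),plane(C['side'],(222.76,231.32),132))
print('plate',plane(C['top'],(215.3,175.7),5), 'boxcorner',tri(C['side'],(205,237),C['top'],(195,198)))
s=ctrl.sense();w=ctrl.calibration('wrist');R0=R.from_quat(s['ee_rot'])
print('cam in tool',R0.inv().apply(w['xyz']-s['eef_pos']),(R0.inv()*R.from_quat(w['orientation'])).as_matrix().round(3).tolist())
cap=np.array([557,279.5,132.])
for az in (np.pi,):
    a=spig(az);Rt=toolrot(-a,[0,-1,0])
    for P in([300,-500,520],[500,-200,520],[520,150,480]):print(P,rel(s,P,R0))
    print('pre',cap+a*110,rel(s,cap+a*110,Rt))
E
```

```text
cap@132 [558.61708806 279.57502695 132.        ] [555.08615884 281.64754268 132.        ]
plate [599.95857507 292.56589056   5.        ] boxcorner (array([528.2934786 , 339.0660829 , 172.57957524]), np.float64(44.33949190150044))
cam in tool [ 8.33595291e+01 -1.38921339e-01 -1.43563194e+02] [[0.0, -0.946, -0.324], [1.0, 0.0, 0.0], [-0.0, -0.324, 0.946]]
[300, -500, 520] (array([ 0.0922, -0.0493, -0.2894]), array([0., 0., 0.]))
[500, -200, 520] (array([ 0.3895, -0.2531, -0.2891]), array([0., 0., 0.]))
[520, 150, 480] (array([ 0.5385, -0.5704, -0.2486]), array([0., 0., 0.]))
pre [502.       279.5      227.262794] (array([ 0.5701, -0.6969,  0.0043]), array([-0.101,  0.517,  0.373]))
```

{"op": "step_arm", "data": {
  "hand": [0.085, 0.085, 0.085, 0.085, 0.085],
  "travel": [
    [0, 0, -0.05],
    [0, 0, -0.1],
    [0, 0, -0.15],
    [0, 0, -0.2],
    [0, 0, -0.24]
  ],
  "angular": [
    [0, 0, 0],
    [0, 0, 0],
    [0, 0, 0],
    [0, 0, 0],
    [0, 0, 0]
  ]
}}

```text
clock: 0.6
eef_pos: [232.7, -579.6, 474.3]
ee_rot: [0.982, 0.19, 0.0, 0.001]
ft_force: [1.2, -1.5, 1.2]
opening: 0.994
```

{"op": "step_arm", "data": {
  "hand": [0.085, 0.085, 0.085, 0.085, 0.085],
  "travel": [
    [0.036, -0.03, -0.01],
    [0.072, -0.06, -0.02],
    [0.108, -0.09, -0.03],
    [0.144, -0.12, -0.04],
    [0.157, -0.131, -0.04]
  ],
  "angular": [
    [0, 0, 0],
    [0, 0, 0],
    [0, 0, 0],
    [0, 0, 0],
    [0, 0, 0]
  ]
}}

```text
clock: 1.1
eef_pos: [332.5, -395.4, 513.3]
ee_rot: [0.981, 0.193, 0.001, 0.001]
ft_force: [-0.0, -0.6, 0.5]
opening: 0.998
```

{"op": "step_arm", "data": {
  "hand": [0.085, 0.085, 0.085, 0.085, 0.085],
  "travel": [
    [0.04, -0.021, 0],
    [0.08, -0.042, 0],
    [0.12, -0.063, 0],
    [0.16, -0.084, 0],
    [0.2, -0.105, 0]
  ],
  "angular": [
    [0, 0, 0],
    [0, 0, 0],
    [0, 0, 0],
    [0, 0, 0],
    [0, 0, 0]
  ]
}}

```text
clock: 1.6
eef_pos: [476.9, -226.5, 511.1]
ee_rot: [0.982, 0.19, -0.0, -0.0]
ft_force: [0.9, -0.5, 0.6]
opening: 0.996
```

{"op": "step_arm", "data": {
  "hand": [0.085, 0.085, 0.085, 0.085, 0.085],
  "travel": [
    [0.018, -0.039, 0],
    [0.036, -0.077, 0],
    [0.054, -0.116, 0],
    [0.072, -0.154, 0],
    [0.09, -0.193, 0]
  ],
  "angular": [
    [0, 0, 0],
    [0, 0, 0],
    [0, 0, 0],
    [0, 0, 0],
    [0, 0, 0]
  ]
}}

```text
clock: 2.1
eef_pos: [487.5, -13.8, 511.1]
ee_rot: [0.982, 0.19, -0.0, 0.0]
ft_force: [1.1, 0.2, 0.5]
opening: 0.997
```

{"op": "step_arm", "data": {
  "hand": [0.085, 0.085, 0.085, 0.085, 0.085],
  "travel": [
    [0.018, -0.039, 0],
    [0.036, -0.077, 0],
    [0.054, -0.116, 0],
    [0.072, -0.154, 0],
    [0.09, -0.193, 0]
  ],
  "angular": [
    [0, 0, 0],
    [0, 0, 0],
    [0, 0, 0],
    [0, 0, 0],
    [0, 0, 0]
  ]
}}

```text
clock: 2.6
eef_pos: [499.3, 198.7, 511.0]
ee_rot: [0.982, 0.189, -0.0, 0.0]
ft_force: [1.5, -0.2, 1.0]
opening: 0.994
```

```bash
python3 - <<'E'
from bench import ctrl
from h import *
s=ctrl.sense();cap=np.array([557,280,132.]);az=np.radians(196);a=spig(az);Rt=toolrot(-a,[np.sin(az)*-1*-1,-np.cos(az)*-1,0])
print(Rt.as_matrix().round(2).tolist())
print(s['eef_pos'],s['joint_positions'],cap+a*130,rel(s,cap+a*130,Rt))
E
```

```text
[[0.86, -0.15, 0.48], [-0.25, -0.96, 0.14], [0.44, -0.24, -0.87]]
[499.29757557 198.66425534 511.02711014] [-0.04521507  0.31713254 -0.61929357  1.09367506  0.18643083  1.78373825
 -1.79051759] [494.51798976 262.08357187 244.583302  ] (array([ 0.0193, -0.0607,  0.2664]), array([0.104, 0.521, 0.584]))
```

```bash
cat >> h.py <<'E'
def spr(az): return toolrot(-spig(az),[-np.sin(az),np.cos(az),0])
E
python3 - <<'E'
from bench import ctrl
from h import *
s=ctrl.sense();cap=np.array([557,280,132.]);az=np.radians(196);a=spig(az)
print(rel(s,cap+a*130,spr(az)))
E
```

```text
(array([ 0.0193, -0.0607,  0.2664]), array([-0.026,  0.524,  0.1  ]))
```

{"op": "step_arm", "data": {
  "hand": [0.085, 0.085, 0.085, 0.085, 0.085],
  "travel": [
    [0.004, -0.012, 0.04],
    [0.008, -0.024, 0.08],
    [0.012, -0.036, 0.12],
    [0.016, -0.048, 0.16],
    [0.019, -0.061, 0.2]
  ],
  "angular": [
    [-0.005, 0.105, 0.02],
    [-0.01, 0.21, 0.04],
    [-0.015, 0.315, 0.06],
    [-0.02, 0.42, 0.08],
    [-0.026, 0.524, 0.1]
  ]
}}

```text
clock: 3.1
eef_pos: [498.6, 252.7, 328.7]
ee_rot: [0.96, 0.134, 0.245, -0.03]
ft_force: [2.8, -0.7, -0.5]
opening: 0.997
```

```bash
python3 - <<'E'
from bench import ctrl
from h import *
im=ctrl.capture('wrist')[:,:,::-1]
s=ctrl.sense();w=ctrl.calibration('wrist');cap=np.array([557,280,132.]);az=np.radians(196);a=spig(az)
print(s['eef_pos'],s['joint_positions'],rel(s,cap+a*110,spr(az)))
print('pred cap',proj(w,cap),'top',proj(w,cap+17*a),'orig',proj(w,cap-29*a))
cv2.imwrite('pics/w1.png',im)
np.savez('w1.npz',**w)
E
```

```text
[487.24422334 249.74814129 313.70099325] [-0.08506591  0.11043663 -0.60903782  1.98843724  0.42394953  0.65581334
 -2.25256029] (array([-0.0221, -0.0108,  0.0859]), array([0.01 , 0.04 , 0.004]))
pred cap [267.41596841 190.36353012] top [267.05978733 195.81185534] orig [267.95519622 182.11522981]
```

View pics/w1.png

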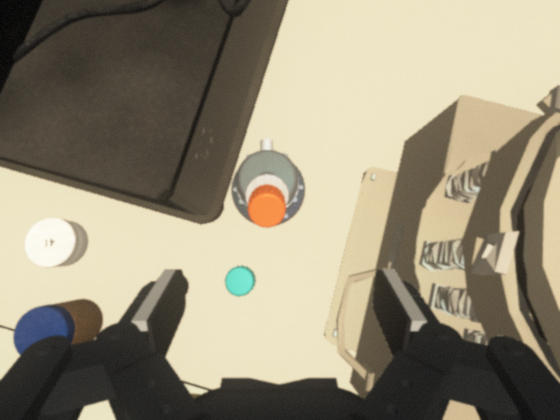

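The arm was still settling when that picture was taken, so it doesn't match the calibration. I'll retake it at rest and measure.

```bash
cat >> h.py <<'E'
OR=((5,150,100),(20,255,255))
E
python3 - <<'E'
from bench import ctrl
from h import *
for i in range(3): ctrl.capture('wrist')
w=ctrl.calibration('wrist');im=ctrl.capture('wrist')[:,:,::-1].copy();w2=ctrl.calibration('wrist')
print(np.abs(w2['xyz']-w['xyz']).max())
s=ctrl.sense();az=np.radians(196);a=spig(az);cap=np.array([557,280,132.])
b=blob(im,*OR,(220,130,320,260));print(b[:3],plane(w,b[0],132))
print('pred cap',proj(w,cap),'top',proj(w,cap+17*a),'orig',proj(w,cap-29*a))
cv2.imwrite('pics/w2.png',im)
cr=im[120:240,200:330]
cv2.imwrite('pics/w2c.png',cv2.resize(cr,None,fx=5,fy=5,interpolation=cv2.INTER_CUBIC))
np.savez('w2.npz',**w);print(s['eef_pos'],rel(s,cap+a*110,spr(az)))
E
```

```text
2.762871941968399
(array([265.76470947, 202.44119263]), (36.62287902832031, 41.231056213378906, 14.03624439239502), np.int32(1226)) [557.25088187 281.12424224 132.        ]
pred cap [266.6833138  202.93683191] top [266.32746018 208.67302178] orig [267.22404536 194.22049836]
[499.55650144 252.87964249 330.29678147] (array([-0.0421, -0.0113,  0.0942]), array([0.01 , 0.029, 0.003]))
```

View pics/w2c.png

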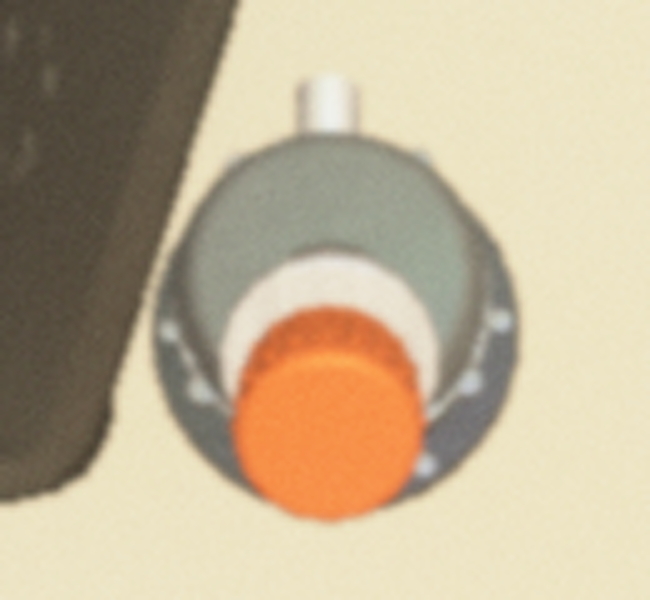

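```bash
python3 - <<'E'
from bench import ctrl
from h import *
w=dict(np.load('w2.npz'));c=ctrl.calibration('top');d=ctrl.calibration('side')
print('box',tri(c,(195.5,196),w,(222,215)), tri(c,(195.5,196),d,(209,237)))
print('plate',plane(w,(267.2,186),5))
s=ctrl.sense();az=np.radians(196);a=spig(az);cap=np.array([557.3,280.8,132.])
print(s['eef_pos'],np.abs(s['joint_vel']).max(),rel(s,cap+a*80,spr(az)),rel(s,cap-19*a,spr(az)))
E
```

```text
box (array([545.06217298, 358.50009916, -46.24209   ]), np.float64(4.407295059323076)) (array([528.94087107, 333.72647762, 168.79726984]), np.float64(30.628928617549334))
plate [600.87510967 295.0081631    5.        ]
[499.55650144 252.87964249 330.29678147] 0.079113764535343 (array([-0.0407, -0.0123,  0.1245]), array([0.01 , 0.029, 0.003])) (array([-0.0378, -0.0133,  0.2234]), array([0.01 , 0.029, 0.003]))
```

{"op": "step_arm", "data": {
  "hand": [0.056, 0.056, 0.056, 0.056, 0.056],
  "travel": [
    [-0.012, -0.004, 0.03],
    [-0.024, -0.008, 0.06],
    [-0.034, -0.011, 0.09],
    [-0.039, -0.012, 0.115],
    [-0.041, -0.0125, 0.1245]
  ],
  "angular": [
    [0.004, 0.01, 0.005],
    [0.008, 0.02, 0.01],
    [0.01, 0.029, 0.012],
    [0.01, 0.029, 0.015],
    [0.01, 0.029, 0.015]
  ]
}}

```text
clock: 3.85
eef_pos: [521.2, 270.4, 200.0]
ee_rot: [0.957, 0.127, 0.257, -0.037]
ft_force: [0.7, 0.6, -0.3]
opening: 0.657
```

{"op": "step_arm", "data": {
  "hand": [0.056, 0.056, 0.056],
  "travel": [
    [0, 0, 0],
    [0, 0, 0],
    [0, 0, 0]
  ],
  "angular": [
    [0, 0, 0],
    [0, 0, 0],
    [0, 0, 0]
  ]
}}

```text
clock: 4.15
eef_pos: [519.6, 270.3, 202.1]
ee_rot: [0.957, 0.128, 0.257, -0.038]
ft_force: [0.1, -0.6, 0.8]
opening: 0.658
```

```bash
python3 - <<'E'
from bench import ctrl
from h import *
w=ctrl.calibration('wrist');im=ctrl.capture('wrist')[:,:,::-1].copy();w2=ctrl.calibration('wrist')
print(np.abs(w2['xyz']-w['xyz']).max())
s=ctrl.sense();az=np.radians(197);a=spig(az);cap=np.array([557.3,280.8,132.])
m=cv2.inRange(cv2.cvtColor(im,cv2.COLOR_BGR2HSV),*OR)
b=blob(im,*OR,(0,0,560,420));print(b[:3],plane(w,b[0],132),proj(w,cap))
cv2.imwrite('pics/w3.png',im)
print(s['eef_pos'],s['opening'],rel(s,cap+80*a,spr(az)),rel(s,cap-19*a,spr(az)))
E
```

```text
0.2653866241707874
(array([278.54995728, 215.1499939 ]), (57.982757568359375, 63.78104019165039, 8.13010311126709), np.int32(2971)) [556.9463157  281.06329882 132.        ] [279.03355983 214.77586045]
[519.28867944 270.04032426 201.94936134] 0.6572462745737572 (array([-0.0007,  0.0008,  0.0003]), array([ 0.009, -0.002, -0.029])) (array([-0.001 , -0.0001,  0.0993]), array([ 0.009, -0.002, -0.029]))
```

{"op": "step_arm", "data": {
  "hand": [0.056, 0.056, 0.056, 0.056, 0.056],
  "travel": [
    [0, 0, 0.025],
    [-0.001, 0, 0.05],
    [-0.001, 0, 0.075],
    [-0.001, 0, 0.092],
    [-0.001, 0, 0.099]
  ],
  "angular": [
    [0.005, 0, -0.01],
    [0.009, 0, -0.02],
    [0.009, 0, -0.028],
    [0.009, 0, -0.028],
    [0.009, 0, -0.028]
  ]
}}

```text
clock: 4.7
eef_pos: [570.1, 286.6, 124.0]
ee_rot: [0.958, 0.144, 0.247, -0.036]
ft_force: [-0.6, 0.8, 0.9]
opening: 0.652
```

{"op": "step_arm", "data": {
  "hand": [0.056, 0.056, 0.03, 0.03, 0.03],
  "travel": [
    [0, 0, 0],
    [0, 0, 0],
    [0, 0, 0],
    [0, 0, 0],
    [0, 0, 0]
  ],
  "angular": [
    [0, 0, 0],
    [0, 0, 0],
    [0, 0, 0],
    [0, 0, 0],
    [0, 0, 0]
  ],
  "grip_force": 30
}}

```text
clock: 5.2
eef_pos: [569.2, 284.9, 125.1]
ee_rot: [0.958, 0.143, 0.247, -0.035]
ft_force: [-4.3, -2.5, 7.2]
opening: 0.464
```

{"op": "step_arm", "data": {
  "hand": [0.03, 0.03, 0.03],
  "travel": [
    [0, 0, 0],
    [0, 0, 0],
    [0, 0, 0]
  ],
  "angular": [
    [0, 0, 0],
    [0, 0, 0],
    [0, 0, 0]
  ]
}}

```text
clock: 5.5
eef_pos: [569.2, 284.9, 125.1]
ee_rot: [0.958, 0.143, 0.247, -0.035]
ft_force: [-4.2, -2.5, 6.8]
opening: 0.461
```

{"op": "step_arm", "data": {
  "hand": [0.03, 0.03, 0.03, 0.03, 0.03],
  "travel": [
    [0, 0, -0.01],
    [0, 0, -0.025],
    [0, 0, -0.045],
    [0, 0, -0.065],
    [0, 0, -0.085]
  ],
  "angular": [
    [0, 0, 0],
    [0, 0, 0],
    [0, 0, 0],
    [0, 0, 0],
    [0, 0, 0]
  ]
}}

```text
clock: 6.0
eef_pos: [529.2, 273.3, 199.4]
ee_rot: [0.958, 0.144, 0.247, -0.035]
ft_force: [0.4, 0.1, 0.0]
opening: 0.463
```

{"op": "step_arm", "data": {
  "hand": [0.03, 0.03, 0.03, 0.03],
  "travel": [
    [0, 0, -0.03],
    [0, 0, -0.06],
    [0, 0, -0.07],
    [0, 0, -0.07]
  ],
  "angular": [
    [0, 0, 0],
    [0, 0, 0],
    [0, 0, 0],
    [0, 0, 0]
  ]
}}

```text
clock: 6.4
eef_pos: [497.5, 263.9, 262.0]
ee_rot: [0.957, 0.143, 0.248, -0.036]
ft_force: [-0.5, 0.4, -0.3]
opening: 0.459
```

```bash
python3 - <<'E'
from bench import ctrl
from h import *
for i in range(2): ctrl.capture('wrist')
w=ctrl.calibration('wrist');im=ctrl.capture('wrist')[:,:,::-1].copy()
np.savez('w4.npz',**w);cv2.imwrite('pics/w4.png',im)
s=ctrl.sense();print(s['clock'],s['eef_pos'],s['ft_force'],s['opening'])
az=np.radians(197);a=spig(az);cap=np.array([557.3,280.8,132.])
for k in(-29,11):print(k,proj(w,cap+k*a))
Rd=toolrot([0,0,-1],[0.37,-.93,0]);print(rel(s,[500,200,510],Rd))
E
```

```text
6.55 [497.54297812 263.36843947 259.23879658] [-0.35622952 -0.09640428 -0.61489808] 0.4628502255434075
-29 [278.86862822 187.01236163]
11 [279.06698828 200.64081494]
(array([ 0.1067,  0.0623, -0.2272]), array([ 0.024, -0.503, -0.08 ]))
```

View pics/w4.png

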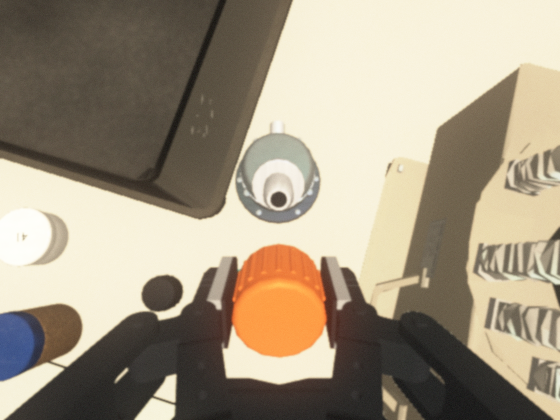

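The cap is in hand at (279,300), and the bare spigot tip at (279,198) is within 3 px of the prediction. I'll carry it to the tray.

{"op": "step_arm", "data": {
  "hand": [0.03, 0.03, 0.03, 0.03, 0.03],
  "travel": [
    [0.018, 0.01, -0.045],
    [0.036, 0.02, -0.09],
    [0.054, 0.03, -0.13],
    [0.072, 0.04, -0.17],
    [0.095, 0.055, -0.2]
  ],
  "angular": [
    [0.005, -0.1, -0.016],
    [0.01, -0.2, -0.032],
    [0.015, -0.3, -0.048],
    [0.02, -0.4, -0.064],
    [0.024, -0.503, -0.08]
  ]
}}

```text
clock: 7.05
eef_pos: [497.9, 219.5, 441.3]
ee_rot: [0.983, 0.185, 0.016, -0.001]
ft_force: [1.1, 1.1, -0.1]
opening: 0.458
```

```bash
python3 - <<'E'
from bench import ctrl
from h import *
s=ctrl.sense();print(s['clock'],s['eef_pos'],s['joint_positions'])
Rd=toolrot([0,0,-1],[0.37,-.93,0]);print(rel(s,[500,200,510],Rd),rel(s,[490,-10,510],Rd),rel(s,[470,-220,510],Rd))
E
```

```text
7.05 [497.86510087 219.51625669 441.33352065] [-0.06919114  0.29387863 -0.58471269  1.30713774  0.17189118  1.55719273
 -1.82908368]
(array([-0.0029,  0.0192, -0.0687]), array([ 0.003, -0.032, -0.006])) (array([-0.0887,  0.2111, -0.0708]), array([ 0.003, -0.032, -0.006])) (array([-0.1839,  0.3994, -0.0732]), array([ 0.003, -0.032, -0.006]))
```

{"op": "step_arm", "data": {
  "hand": [0.03, 0.03, 0.03, 0.03, 0.03],
  "travel": [
    [-0.001, 0.01, -0.04],
    [-0.003, 0.019, -0.07],
    [-0.02, 0.06, -0.071],
    [-0.038, 0.105, -0.071],
    [-0.056, 0.145, -0.071]
  ],
  "angular": [
    [0, -0.03, 0],
    [0, -0.032, 0],
    [0, -0.032, 0],
    [0, -0.032, 0],
    [0, -0.032, 0]
  ]
}}

```text
clock: 7.55
eef_pos: [497.0, 61.8, 507.9]
ee_rot: [0.983, 0.185, 0.001, 0.002]
ft_force: [0.3, -0.8, -0.2]
opening: 0.464
```

{"op": "step_arm", "data": {
  "hand": [0.03, 0.03, 0.03, 0.03, 0.03],
  "travel": [
    [-0.02, 0.042, 0],
    [-0.04, 0.085, 0],
    [-0.06, 0.127, 0],
    [-0.08, 0.17, 0],
    [-0.1, 0.21, 0]
  ],
  "angular": [
    [0, 0, 0],
    [0, 0, 0],
    [0, 0, 0],
    [0, 0, 0],
    [0, 0, 0]
  ]
}}

```text
clock: 8.05
eef_pos: [479.4, -170.7, 508.4]
ee_rot: [0.983, 0.184, 0.001, 0.001]
ft_force: [0.5, 0.6, -0.8]
opening: 0.467
```

```bash
python3 - <<'E'
from bench import ctrl
from h import *
s=ctrl.sense();print(s['clock'],s['eef_pos'],s['joint_positions'])
Rd=toolrot([0,0,-1],[0.37,-.93,0]);print(rel(s,[430,-315,400],Rd),rel(s,[408,-315,150],Rd))
E
```

```text
8.05 [ 479.44673466 -170.73802007  508.41388268] [ 0.56827014  0.23912533 -0.39915087  1.18113218  0.09546623  1.73585586
 -1.00444248]
(array([-0.0985,  0.1162,  0.1086]), array([ 0.003, -0.001, -0.008])) (array([-0.1194,  0.1074,  0.3586]), array([ 0.003, -0.001, -0.008]))
```

{"op": "step_arm", "data": {
  "hand": [0.03, 0.03, 0.03, 0.03, 0.03],
  "travel": [
    [-0.03, 0.035, 0],
    [-0.06, 0.07, 0.01],
    [-0.09, 0.1, 0.03],
    [-0.11, 0.107, 0.07],
    [-0.12, 0.107, 0.115]
  ],
  "angular": [
    [0, 0, 0],
    [0, 0, 0],
    [0, 0, 0],
    [0, 0, 0],
    [0, 0, 0]
  ]
}}

```text
clock: 8.55
eef_pos: [405.7, -315.0, 392.4]
ee_rot: [0.983, 0.183, 0.001, 0.002]
ft_force: [1.2, -0.4, -0.4]
opening: 0.463
```

{"op": "step_arm", "data": {
  "hand": [0.03, 0.03, 0.03, 0.03, 0.03],
  "travel": [
    [0, 0, 0.05],
    [0, 0, 0.1],
    [0, 0, 0.15],
    [0, 0, 0.2],
    [0, 0, 0.24]
  ],
  "angular": [
    [0, 0, 0],
    [0, 0, 0],
    [0, 0, 0],
    [0, 0, 0],
    [0, 0, 0]
  ]
}}

```text
clock: 9.05
eef_pos: [407.0, -311.5, 151.0]
ee_rot: [0.983, 0.185, 0.001, 0.0]
ft_force: [0.6, -0.1, -1.1]
opening: 0.465
```

```bash
python3 - <<'E'
from bench import ctrl
from h import *
for i in range(3): ctrl.capture('side')
T=ctrl.calibration('top');im=ctrl.capture('top')[:,:,::-1].copy();cv2.imwrite('pics/t2.png',im)
s=ctrl.sense();print(s['clock'],s['eef_pos'],s['joint_positions'],s['joint_vel'].max())
Rd=toolrot([0,0,-1],[0.37,-.93,0]);print(rel(s,[408,-315,12],Rd))
E
```

```text
9.25 [ 408.3637379  -312.00155619  154.48210627] [ 0.81160429  0.42267857 -0.29372298  1.90193828  0.15982203  0.83662927
 -0.76285004] 0.007453483211082919
(array([-0.0017,  0.0024,  0.1425]), array([ 0.002, -0.002, -0.006]))
```

{"op": "step_arm", "data": {
  "hand": [0.03, 0.03, 0.03, 0.03, 0.03],
  "travel": [
    [-0.001, 0.002, 0.04],
    [-0.002, 0.002, 0.08],
    [-0.002, 0.002, 0.11],
    [-0.002, 0.002, 0.13],
    [-0.002, 0.002, 0.138]
  ],
  "angular": [
    [0, 0, 0],
    [0, 0, 0],
    [0, 0, 0],
    [0, 0, 0],
    [0, 0, 0]
  ]
}}

```text
clock: 9.75
eef_pos: [408.8, -315.8, 17.0]
ee_rot: [0.983, 0.185, 0.002, 0.002]
ft_force: [-0.4, -0.8, 0.6]
opening: 0.465
```

{"op": "step_arm", "data": {
  "hand": [0.03, 0.03, 0.03],
  "travel": [
    [0, 0, 0],
    [0, 0, 0.004],
    [0, 0, 0.004]
  ],
  "angular": [
    [0, 0, 0],
    [0, 0, 0],
    [0, 0, 0]
  ]
}}

```text
clock: 10.05
eef_pos: [408.6, -315.6, 13.9]
ee_rot: [0.983, 0.185, 0.003, 0.002]
ft_force: [0.1, -0.3, 0.2]
opening: 0.46
```

{"op": "step_arm", "data": {
  "hand": [0.03, 0.03, 0.03, 0.03],
  "travel": [
    [0, 0, 0.002],
    [0, 0, 0.004],
    [0, 0, 0.005],
    [0, 0, 0.005]
  ],
  "angular": [
    [0, 0, 0],
    [0, 0, 0],
    [0, 0, 0],
    [0, 0, 0]
  ]
}}

```text
clock: 10.45
eef_pos: [408.0, -315.0, 7.9]
ee_rot: [0.983, 0.185, 0.002, 0.002]
ft_force: [-0.2, 0.4, 3.2]
opening: 0.465
```

{"op": "step_arm", "data": {
  "hand": [0.06, 0.06, 0.06, 0.06, 0.06],
  "travel": [
    [0, 0, 0],
    [0, 0, 0],
    [0, 0, 0],
    [0, 0, 0],
    [0, 0, 0]
  ],
  "angular": [
    [0, 0, 0],
    [0, 0, 0],
    [0, 0, 0],
    [0, 0, 0],
    [0, 0, 0]
  ]
}}

```text
clock: 10.95
eef_pos: [407.8, -314.9, 7.7]
ee_rot: [0.983, 0.185, 0.002, 0.001]
ft_force: [0.2, 0.1, 0.5]
opening: 0.701
```

{"op": "step_arm", "data": {
  "hand": [0.06, 0.06, 0.06, 0.06, 0.06],
  "travel": [
    [0, 0, -0.02],
    [0, 0, -0.05],
    [0, 0, -0.09],
    [0, 0, -0.14],
    [0, 0, -0.18]
  ],
  "angular": [
    [0, 0, 0],
    [0, 0, 0],
    [0, 0, 0],
    [0, 0, 0],
    [0, 0, 0]
  ]
}}

```text
clock: 11.45
eef_pos: [407.1, -314.5, 190.3]
ee_rot: [0.983, 0.185, 0.002, 0.002]
ft_force: [1.0, -1.5, -0.0]
opening: 0.698
```

```bash
python3 - <<'E'
from bench import ctrl
from h import *
for i in range(4): ctrl.capture('side')
w=ctrl.calibration('wrist');im=ctrl.capture('wrist')[:,:,::-1].copy();cv2.imwrite('pics/w5.png',im);np.savez('w5.npz',**w)
s=ctrl.sense();print(s['clock'],s['eef_pos'])
b=blob(im,*OR,(0,0,560,420));print(b[:3],plane(w,b[0],19))
print(proj(w,[527.5,-351,42]),proj(w,[527.5,-351,82]))
E
```

```text
11.7 [ 406.51932488 -314.46056872  187.49033475]
(array([277.5, 188. ]), (44.0, 41.0, 90.0), np.int32(1472)) [ 400.4544238  -317.34152357   19.        ]
[373.02602682  69.86539694] [388.74249251  66.43590791]
```

View pics/w5.png

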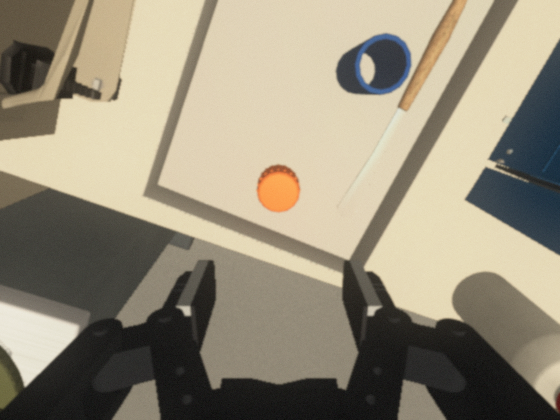

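The cap lies upright in the tray at (278,188). The sleeve's top ring is centred near (383,64.5).

```bash
python3 - <<'E'
from bench import ctrl
from h import *
w=dict(np.load('w5.npz'));P=plane(w,(383,64.5),82);print(P)
for r in(20,):print(proj(w,P+[0,20,0]),proj(w,P-[0,20,0]))
s=ctrl.sense();Rd=toolrot([0,0,-1],[0.37,-.93,0]);P[2]=165;print(s['eef_pos'],rel(s,P,Rd))
E
```

```text
[ 527.15617447 -346.68922509   82.        ]
[357.08252977  53.07737118] [408.37972803  75.68562923]
[ 406.51932488 -314.46056872  187.49033475] (array([0.1006, 0.0738, 0.0231]), array([ 0.004, -0.003, -0.006]))
```

{"op": "step_arm", "data": {
  "hand": [0.062, 0.062, 0.062, 0.062, 0.062],
  "travel": [
    [0.03, 0.022, 0],
    [0.06, 0.044, 0.005],
    [0.08, 0.06, 0.01],
    [0.095, 0.07, 0.02],
    [0.1, 0.074, 0.023]
  ],
  "angular": [
    [0, 0, 0],
    [0, 0, 0],
    [0, 0, 0],
    [0, 0, 0],
    [0, 0, 0]
  ],
  "grip_force": 60
}}

```text
clock: 12.2
eef_pos: [527.7, -346.1, 162.0]
ee_rot: [0.983, 0.186, 0.001, -0.0]
ft_force: [-0.3, 0.6, 0.0]
opening: 0.728
```

```bash
python3 - <<'E'
from bench import ctrl
from h import *
for i in range(4): ctrl.capture('side')
w=ctrl.calibration('wrist');im=ctrl.capture('wrist')[:,:,::-1].copy();cv2.imwrite('pics/w6.png',im);np.savez('w6.npz',**w)
s=ctrl.sense();print(s['clock'],s['eef_pos'])
P=np.array([527.2,-346.7,82]);u=proj(w,P);print(u,[proj(w,P+d).round(0).tolist() for d in([20,0,0],[-20,0,0],[0,20,0],[0,-20,0])])
x,y=int(u[0]),int(u[1]);cv2.circle(im,(x,y),2,(0,0,255),-1)
cv2.imwrite('pics/w6c.png',cv2.resize(im[max(0,y-90):y+90,x-110:x+110],None,fx=2.5,fy=2.5));print(x-110,max(0,y-90))
Rd=toolrot([0,0,-1],[0.37,-.93,0]);print(rel(s,[527.2,-347,42],Rd))
E
```

```text
12.45 [ 526.0388772  -347.14744496  165.29585926]
[278.69673143 209.7865788 ] [[289.0, 185.0], [269.0, 233.0], [253.0, 200.0], [304.0, 219.0]]
168 119
(array([ 8.000e-04, -1.000e-04,  1.233e-01]), array([ 0.003, -0.002, -0.007]))
```

View pics/w6c.png

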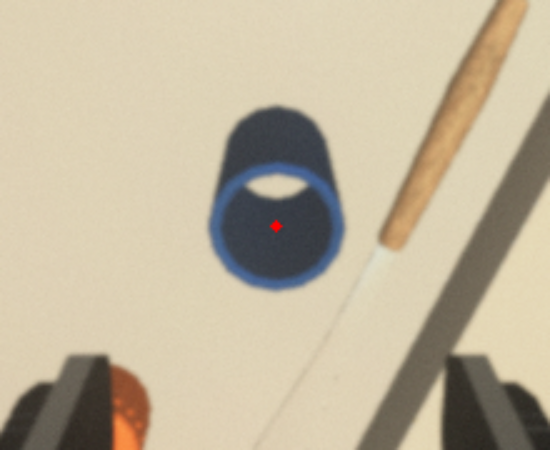

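The red dot sits in the middle of the sleeve's ring, so I'll descend and grip.

{"op": "step_arm", "data": {
  "hand": [0.062, 0.062, 0.062, 0.062, 0.062],
  "travel": [
    [0, 0, 0.03],
    [0.001, 0, 0.06],
    [0.001, 0, 0.09],
    [0.001, 0, 0.112],
    [0.001, 0, 0.123]
  ],
  "angular": [
    [0, 0, 0],
    [0, 0, 0],
    [0, 0, 0],
    [0, 0, 0],
    [0, 0, 0]
  ]
}}

```text
clock: 12.95
eef_pos: [527.0, -346.9, 41.1]
ee_rot: [0.983, 0.185, 0.001, 0.001]
ft_force: [-0.0, -0.2, -0.9]
opening: 0.728
```

{"op": "step_arm", "data": {
  "hand": [0.062, 0.03, 0.03, 0.03, 0.03],
  "travel": [
    [0, 0, 0],
    [0, 0, 0],
    [0, 0, 0],
    [0, 0, 0],
    [0, 0, 0]
  ],
  "angular": [
    [0, 0, 0],
    [0, 0, 0],
    [0, 0, 0],
    [0, 0, 0],
    [0, 0, 0]
  ]
}}

```text
clock: 13.45
eef_pos: [529.4, -347.6, 44.1]
ee_rot: [0.983, 0.185, 0.003, 0.002]
ft_force: [-1.0, -0.4, 7.9]
opening: 0.458
```

{"op": "step_arm", "data": {
  "hand": [0.03, 0.03, 0.03],
  "travel": [
    [0, 0, 0],
    [0, 0, 0],
    [0, 0, 0]
  ],
  "angular": [
    [0, 0, 0],
    [0, 0, 0],
    [0, 0, 0]
  ]
}}

```text
clock: 13.75
eef_pos: [529.4, -347.6, 44.1]
ee_rot: [0.983, 0.185, 0.003, 0.002]
ft_force: [-1.2, 0.9, 7.3]
opening: 0.458
```

{"op": "step_arm", "data": {
  "hand": [0.03, 0.03, 0.03, 0.03, 0.03],
  "travel": [
    [0, 0, -0.02],
    [0, 0, -0.06],
    [0, 0, -0.11],
    [0, 0, -0.16],
    [0, 0, -0.2]
  ],
  "angular": [
    [0, 0, 0],
    [0, 0, 0],
    [0, 0, 0],
    [0, 0, 0],
    [0, 0, 0]
  ]
}}

```text
clock: 14.25
eef_pos: [528.1, -346.6, 246.1]
ee_rot: [0.983, 0.185, 0.003, 0.002]
ft_force: [0.4, 0.5, -0.7]
opening: 0.463
```

{"op": "step_arm", "data": {
  "hand": [0.03, 0.03, 0.03, 0.03, 0.03],
  "travel": [
    [0, 0, -0.05],
    [0, 0, -0.1],
    [0, 0, -0.15],
    [0, 0, -0.2],
    [0, 0, -0.25]
  ],
  "angular": [
    [0, 0, 0],
    [0, 0, 0],
    [0, 0, 0],
    [0, 0, 0],
    [0, 0, 0]
  ]
}}

```text
clock: 14.75
eef_pos: [525.8, -345.6, 495.4]
ee_rot: [0.983, 0.185, 0.003, 0.002]
ft_force: [2.2, -0.7, -1.0]
opening: 0.461
```

```bash
python3 - <<'E'
from bench import ctrl
from h import *
for i in range(3): ctrl.capture('side')
s=ctrl.sense();print(s['clock'],s['eef_pos'],s['opening'],s['ft_force'],s['joint_positions'])
Rd=toolrot([0,0,-1],[0.37,-.93,0]);print([rel(s,P,Rd) for P in([510,-330,530],[500,-70,530],[500,200,530])])
E
```

```text
14.9 [ 527.2832194  -345.93844072  496.67054121] 0.455746832865037 [ 0.18906464  0.03700646 -1.91855364] [ 0.6871197   0.46475977 -0.31307642  0.86426071  0.14351988  1.81662017
 -0.75584108]
[(array([-0.01  , -0.0208, -0.0336]), array([ 0.01 , -0.009, -0.006])), (array([ 0.0753, -0.2666, -0.0352]), array([ 0.01 , -0.009, -0.006])), (array([ 0.1736, -0.5181, -0.0368]), array([ 0.01 , -0.009, -0.006]))]
```

{"op": "step_arm", "data": {
  "hand": [0.03, 0.03, 0.03, 0.03, 0.03],
  "travel": [
    [0.005, -0.02, -0.033],
    [0.018, -0.065, -0.034],
    [0.031, -0.11, -0.035],
    [0.044, -0.156, -0.035],
    [0.058, -0.203, -0.035]
  ],
  "angular": [
    [0.01, -0.009, 0],
    [0.01, -0.009, 0],
    [0.01, -0.009, 0],
    [0.01, -0.009, 0],
    [0.01, -0.009, 0]
  ]
}}

```text
clock: 15.4
eef_pos: [505.6, -134.1, 525.7]
ee_rot: [0.983, 0.185, -0.004, -0.003]
ft_force: [0.7, 1.0, -0.9]
opening: 0.456
```

{"op": "step_arm", "data": {
  "hand": [0.03, 0.03, 0.03, 0.03, 0.03],
  "travel": [
    [0.017, -0.045, 0],
    [0.034, -0.09, 0],
    [0.051, -0.135, 0],
    [0.068, -0.18, 0],
    [0.085, -0.225, 0]
  ],
  "angular": [
    [0, 0, 0],
    [0, 0, 0],
    [0, 0, 0],
    [0, 0, 0],
    [0, 0, 0]
  ]
}}

```text
clock: 15.9
eef_pos: [503.0, 106.3, 526.9]
ee_rot: [0.983, 0.185, -0.004, -0.002]
ft_force: [0.8, -0.2, -1.5]
opening: 0.452
```

{"op": "step_arm", "data": {
  "hand": [0.03, 0.03, 0.03, 0.03],
  "travel": [
    [0.012, -0.04, 0],
    [0.024, -0.07, 0],
    [0.03, -0.09, 0],
    [0.03, -0.09, 0]
  ],
  "angular": [
    [0, 0, 0],
    [0, 0, 0],
    [0, 0, 0],
    [0, 0, 0]
  ]
}}

```text
clock: 16.3
eef_pos: [497.7, 202.7, 526.6]
ee_rot: [0.982, 0.188, -0.005, -0.003]
ft_force: [-0.0, 0.1, -0.8]
opening: 0.459
```

```bash
python3 - <<'E'
from bench import ctrl
from h import *
ctrl.capture('side')
s=ctrl.sense();print(s['clock'],s['eef_pos'],s['opening'],s['joint_positions'])
az=np.radians(197);a=spig(az);O=np.array([557.3,280.8,132.])-29*a
print(O,rel(s,O+a*180,spr(az)),rel(s,O+a*130,spr(az)))
E
```

```text
16.35 [498.37138684 200.59858463 526.93581612] 0.4559604039153305 [-0.11832882  0.31693207 -0.51158791  1.03558539  0.15020716  1.83086035
 -1.76541214]
[571.16641896 285.03938972 106.8852634 ] (array([ 0.0111, -0.0572,  0.2645]), array([-0.027,  0.531,  0.076])) (array([ 0.0363, -0.055 ,  0.3075]), array([-0.027,  0.531,  0.076]))
```

{"op": "step_arm", "data": {
  "hand": [0.03, 0.03, 0.03, 0.03, 0.03],
  "travel": [
    [0.002, -0.011, 0.04],
    [0.004, -0.022, 0.08],
    [0.006, -0.034, 0.12],
    [0.008, -0.046, 0.16],
    [0.01, -0.057, 0.2]
  ],
  "angular": [
    [-0.005, 0.106, 0.015],
    [-0.01, 0.212, 0.03],
    [-0.016, 0.318, 0.045],
    [-0.022, 0.425, 0.06],
    [-0.027, 0.531, 0.076]
  ]
}}

```text
clock: 16.85
eef_pos: [491.3, 246.5, 350.2]
ee_rot: [0.96, 0.14, 0.241, -0.03]
ft_force: [3.0, -0.9, -1.2]
opening: 0.45
```

{"op": "step_arm", "data": {
  "hand": [0.03, 0.03],
  "travel": [
    [0, 0, 0],
    [0, 0, 0]
  ],
  "angular": [
    [0, 0, 0],
    [0, 0, 0]
  ]
}}

```text
clock: 17.05
eef_pos: [490.5, 245.9, 349.6]
ee_rot: [0.961, 0.141, 0.237, -0.028]
ft_force: [1.1, 0.8, -0.4]
opening: 0.457
```

```bash
cat > st.py <<'E'
from bench import ctrl
from h import *
import sys
for i in range(2): ctrl.capture('side')
s=ctrl.sense();print(s['clock'],s['eef_pos'],s['opening'],s['ft_force'])
az=np.radians(197);a=spig(az);O=np.array([557.3,280.8,132.])-29*a
d=s['eef_pos']-O;print('axial',d@a,'lateral',d-a*(d@a))
for k in map(float,sys.argv[1:]): print(k,rel(s,O+a*k,spr(az)))
E
python3 st.py 130 95
```

```text
17.15 [493.94228587 248.13805363 353.77255656] 0.45603825924544006 [ 1.06626246  0.31238294 -0.4654696 ]
axial 256.13002295443306 lateral [45.24504646  0.54124964 25.07218758]
130.0 (array([-0.0458, -0.0142,  0.1276]), array([ 0.013,  0.035, -0.004]))
95.0 (array([-0.0445, -0.0147,  0.1626]), array([ 0.013,  0.035, -0.004]))
```

{"op": "step_arm", "data": {
  "hand": [0.03, 0.03, 0.03, 0.03, 0.03],
  "travel": [
    [-0.016, -0.005, 0.03],
    [-0.032, -0.01, 0.06],
    [-0.044, -0.014, 0.09],
    [-0.046, -0.014, 0.115],
    [-0.046, -0.014, 0.127]
  ],
  "angular": [
    [0.005, 0.012, 0],
    [0.009, 0.024, 0],
    [0.013, 0.035, 0],
    [0.013, 0.035, 0],
    [0.013, 0.035, 0]
  ]
}}

```text
clock: 17.65
eef_pos: [509.1, 266.1, 217.2]
ee_rot: [0.956, 0.141, 0.255, -0.038]
ft_force: [0.7, 0.1, 0.1]
opening: 0.457
```

{"op": "step_arm", "data": {
  "hand": [0.03, 0.03, 0.03],
  "travel": [
    [0, 0, 0],
    [0, 0, 0],
    [0, 0, 0]
  ],
  "angular": [
    [0, 0, 0],
    [0, 0, 0],
    [0, 0, 0]
  ]
}}

```text
clock: 17.95
eef_pos: [507.4, 266.2, 219.1]
ee_rot: [0.956, 0.141, 0.256, -0.039]
ft_force: [0.1, 0.1, -0.9]
opening: 0.459
```

```bash
python3 st.py 130 92 40; python3 - <<'E'
from bench import ctrl
from h import *
w=ctrl.calibration('wrist');im=ctrl.capture('wrist')[:,:,::-1].copy();cv2.imwrite('pics/w7.png',im);np.savez('w7.npz',**w)
S=ctrl.capture('side')[:,:,::-1];T=ctrl.capture('top')[:,:,::-1]
a=cv2.resize(S[190:290,170:270],(400,400),interpolation=2)
b=cv2.resize(im[60:360,130:430],(400,400),interpolation=2)
cv2.imwrite('pics/m7.png',np.hstack([a,b]))
E
```

```text
18.05 [506.82646195 265.94523748 218.7665373 ] 0.4584288117593284 [-0.6982457   0.24849919 -0.88401483]
axial 130.44762334353987 lateral [-1.9661157  -0.02455523 -1.08968129]
130.0 (array([0.0022, 0.0005, 0.0004]), array([-0.   ,  0.001, -0.002]))
92.0 (array([0.0022, 0.0006, 0.0384]), array([-0.   ,  0.001, -0.002]))
40.0 (array([0.0022, 0.0006, 0.0904]), array([-0.   ,  0.001, -0.002]))
```

View pics/m7.png

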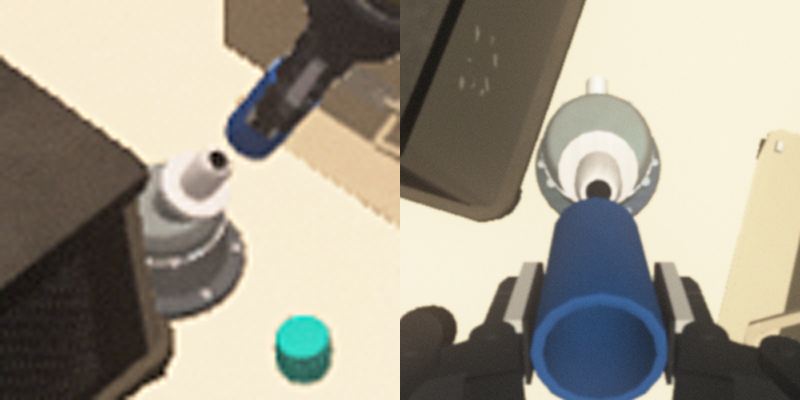

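```bash
python3 - <<'E'
from bench import ctrl
from h import *
w=ctrl.calibration('wrist');im=cv2.imread('pics/w7.png');s=ctrl.sense();Rt=R.from_quat(s['ee_rot'])
hsv=cv2.cvtColor(im,cv2.COLOR_BGR2HSV);m=cv2.inRange(hsv,(100,100,20),(130,255,255))
b=blob(im,(100,120,20),(125,255,255),(200,180,370,400));c=b[3];print(c.min(0),c.max(0))
t=np.linspace(0,2*np.pi,90)
for dx in(-4,-2,0,2):
    for sz in(38,):
        rim=np.array([proj(w,s['eef_pos']+Rt.apply([dx+20*np.cos(q),20*np.sin(q),-sz])) for q in t])
        bot=np.array([proj(w,s['eef_pos']+Rt.apply([dx+20*np.cos(q),20*np.sin(q),80-sz])) for q in t])
        print(dx,'rim u',rim[:,0].min().round(1),rim[:,0].max().round(1),'v',rim[:,1].min().round(1),rim[:,1].max().round(1),'bot vmin',bot[:,1].min().round(1))
E
```

```text
[228 241] [330 364]
-4 rim u 226.9 330.8 v 285.6 371.2 bot vmin 210.4
-2 rim u 226.6 331.1 v 280.8 367.3 bot vmin 207.2
0 rim u 226.3 331.3 v 276.0 363.4 bot vmin 204.0
2 rim u 226.1 331.6 v 271.1 359.4 bot vmin 200.8
```

{"op": "step_arm", "data": {
  "hand": [0.03, 0.03, 0.03, 0.03, 0.03],
  "travel": [
    [0.003, 0.0005, 0.01],
    [0.003, 0.0005, 0.022],
    [0.003, 0.0005, 0.034],
    [0.003, 0.0005, 0.043],
    [0.003, 0.0005, 0.046]
  ],
  "angular": [
    [0, 0, 0],
    [0, 0, 0],
    [0, 0, 0],
    [0, 0, 0],
    [0, 0, 0]
  ]
}}

```text
clock: 18.7
eef_pos: [530.7, 272.7, 178.4]
ee_rot: [0.956, 0.142, 0.254, -0.038]
ft_force: [-0.7, -0.5, -0.7]
opening: 0.457
```

{"op": "step_arm", "data": {
  "hand": [0.03, 0.03],
  "travel": [
    [0, 0, 0],
    [0, 0, 0]
  ],
  "angular": [
    [0, 0, 0],
    [0, 0, 0]
  ]
}}

```text
clock: 18.9
eef_pos: [530.5, 272.9, 179.3]
ee_rot: [0.956, 0.142, 0.255, -0.039]
ft_force: [-0.8, 1.4, -0.6]
opening: 0.458
```

```bash
python3 st.py 84 70; python3 - <<'E'
from bench import ctrl
from h import *
w=ctrl.calibration('wrist');im=ctrl.capture('wrist')[:,:,::-1].copy();S=ctrl.capture('side')[:,:,::-1]
a=cv2.resize(S[190:270,180:260],(400,400),interpolation=2)
b=cv2.resize(im[60:360,130:430],(400,400),interpolation=2)
cv2.imwrite('pics/m8.png',np.hstack([a,b]))
E
```

```text
19.0 [530.61723855 272.86820504 179.49688686] 0.459067601240846 [-0.63720236  0.63321207 -0.77238402]
axial 84.05145229919052 lateral [-0.35977862  0.11594852 -0.17906913]
84.0 (array([0.0004, 0.0002, 0.0001]), array([-0.001,  0.002, -0.002]))
70.0 (array([0.0004, 0.0002, 0.0141]), array([-0.001,  0.002, -0.002]))
```

View pics/m8.png

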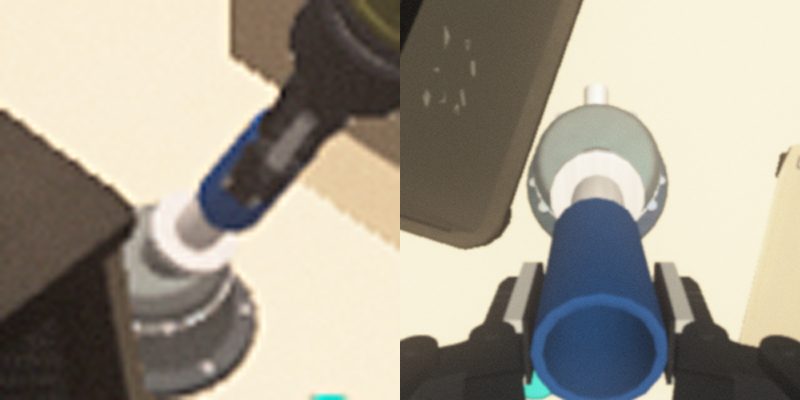

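The sleeve is coaxial with the spigot in both views, so I'll insert it gently.

{"op": "step_arm", "data": {
  "hand": [0.03, 0.03, 0.03, 0.03, 0.03],
  "travel": [
    [0.001, 0, 0.004],
    [0.001, 0, 0.008],
    [0.001, 0, 0.012],
    [0.001, 0, 0.014],
    [0.001, 0, 0.014]
  ],
  "angular": [
    [0, 0, 0],
    [0, 0, 0],
    [0, 0, 0],
    [0, 0, 0],
    [0, 0, 0]
  ]
}}

```text
clock: 19.6
eef_pos: [538.5, 275.2, 167.1]
ee_rot: [0.956, 0.142, 0.255, -0.038]
ft_force: [3.4, 0.5, -1.1]
opening: 0.461
```

```bash
python3 st.py 70 44
```

```text
19.7 [538.40370856 275.17229368 167.35390872] 0.4605647095467822 [ 2.34382647  0.85187086 -0.20503671]
axial 69.47538048567054 lateral [0.45710799 0.28922168 0.30120115]
70.0 (array([-0.0006,  0.0001, -0.0005]), array([-0.   ,  0.003, -0.002]))
44.0 (array([-0.0005,  0.0001,  0.0255]), array([-0.   ,  0.003, -0.002]))
```

{"op": "step_arm", "data": {
  "hand": [0.03, 0.03, 0.03, 0.03, 0.03],
  "travel": [
    [0.001, 0, 0.005],
    [0.001, 0, 0.01],
    [0.001, 0, 0.015],
    [0.001, 0, 0.02],
    [0.001, 0, 0.0225]
  ],
  "angular": [
    [0, 0, 0],
    [0, 0, 0],
    [0, 0, 0],
    [0, 0, 0],
    [0, 0, 0]
  ]
}}

```text
clock: 20.2
eef_pos: [549.5, 278.7, 147.7]
ee_rot: [0.956, 0.142, 0.254, -0.038]
ft_force: [0.5, 0.4, -0.4]
opening: 0.462
```

{"op": "step_arm", "data": {
  "hand": [0.03, 0.03, 0.03, 0.03],
  "travel": [
    [0, 0, 0.002],
    [0, 0, 0.004],
    [0, 0, 0.005],
    [0, 0, 0.005]
  ],
  "angular": [
    [0, 0, 0],
    [0, 0, 0],
    [0, 0, 0],
    [0, 0, 0]
  ]
}}

```text
clock: 20.6
eef_pos: [552.0, 279.4, 143.9]
ee_rot: [0.956, 0.142, 0.254, -0.038]
ft_force: [0.4, -0.3, -1.0]
opening: 0.463
```

```bash
python3 st.py 44 40
```

```text
20.7 [551.97644398 279.3025507  144.08813653] 0.4574842756161473 [ 0.18610148  0.10082161 -1.45373043]
axial 42.233009954672035 lateral [1.00383916 0.43702954 0.62801379]
44.0 (array([-0.0013,  0.0001, -0.0018]), array([-0.   ,  0.003, -0.002]))
40.0 (array([-0.0012,  0.0001,  0.0022]), array([-0.   ,  0.003, -0.002]))
```

{"op": "step_arm", "data": {
  "hand": [0.03, 0.03, 0.03, 0.03],
  "travel": [
    [0, 0, 0.001],
    [0, 0, 0.002],
    [0, 0, 0.003],
    [0, 0, 0.003]
  ],
  "angular": [
    [0, 0, 0],
    [0, 0, 0],
    [0, 0, 0],
    [0, 0, 0]
  ]
}}

```text
clock: 21.1
eef_pos: [552.8, 279.7, 143.4]
ee_rot: [0.956, 0.142, 0.254, -0.038]
ft_force: [-13.8, -5.0, 16.0]
opening: 0.459
```

```bash
python3 st.py 40
```

```text
21.2 [552.79869244 279.69988291 143.36651498] 0.45623510929864325 [-13.91772548  -5.06298294  16.60669831]
axial 41.156822966332385 lateral [1.31150625 0.67703844 0.83839751]
40.0 (array([-0.0017,  0.0003,  0.0012]), array([-0.   ,  0.004, -0.001]))
```

Firm contact: about 22 N along the axis, at the expected depth. I'll release while still pressing lightly, then back off.

{"op": "step_arm", "data": {
  "hand": [0.03, 0.06, 0.06, 0.06, 0.06],
  "travel": [
    [0, 0, -0.001],
    [0, 0, -0.001],
    [0, 0, -0.001],
    [0, 0, -0.001],
    [0, 0, -0.001]
  ],
  "angular": [
    [0, 0, 0],
    [0, 0, 0],
    [0, 0, 0],
    [0, 0, 0],
    [0, 0, 0]
  ]
}}

```text
clock: 21.7
eef_pos: [553.5, 279.9, 143.1]
ee_rot: [0.956, 0.142, 0.254, -0.038]
ft_force: [-0.3, 0.0, -0.1]
opening: 0.701
```

{"op": "step_arm", "data": {
  "hand": [0.06, 0.06, 0.06, 0.06, 0.06],
  "travel": [
    [0, 0, -0.01],
    [0, 0, -0.03],
    [0, 0, -0.06],
    [0, 0, -0.1],
    [0, 0, -0.14]
  ],
  "angular": [
    [0, 0, 0],
    [0, 0, 0],
    [0, 0, 0],
    [0, 0, 0],
    [0, 0, 0]
  ]
}}

```text
clock: 22.2
eef_pos: [485.8, 259.3, 265.2]
ee_rot: [0.956, 0.142, 0.253, -0.038]
ft_force: [0.8, -0.7, 1.0]
opening: 0.703
```

```bash
python3 st.py; python3 - <<'E'
from bench import ctrl
from h import *
for i in range(3): ctrl.capture('side')
w=ctrl.calibration('wrist');im=ctrl.capture('wrist')[:,:,::-1].copy();c=ctrl.calibration('side');d=ctrl.calibration('top')
S=ctrl.capture('side')[:,:,::-1].copy();T=ctrl.capture('top')[:,:,::-1].copy()
az=np.radians(197);a=spig(az);O=np.array([557.3,280.8,132.])-29*a
print('pred top ring',proj(w,O+80*a),'side mid',proj(c,O+40*a),'top ring side',proj(c,O+80*a))
b=blob(S,(100,90,10),(130,255,255),(195,195,265,265));print('side blob',b[:3])
o=blob(T,*OR,(375,140,470,265));print('cap top view',o[0],plane(d,o[0],19))
A=cv2.resize(S[180:280,180:280],(400,400),interpolation=2);x,y=map(int,proj(w,O+60*a))
B=cv2.resize(im[max(0,y-75):y+75,x-75:x+75],(400,400),interpolation=2);print(x-75,y-75)
cv2.imwrite('pics/m9.png',np.hstack([A,B]))
E
```

```text
22.3 [486.64225004 260.50853853 269.47063421] 0.7057371143830335 [ 1.8065722   0.39517123 -0.37231817]
axial 184.80455655006054 lateral [3.84056925 2.48496043 2.53993081]
pred top ring [278.0409981  206.69239683] side mid [223.89454747 229.10908189] top ring side [229.3905335  222.92736348]
side blob (array([224.50004578, 229.50004578]), (12.727920532226562, 25.455841064453125, 45.0), np.int32(275))
cap top view [423.50006104 239.00003052] [ 402.13422814 -322.76503638   19.        ]
203 123
```

View pics/m9.png

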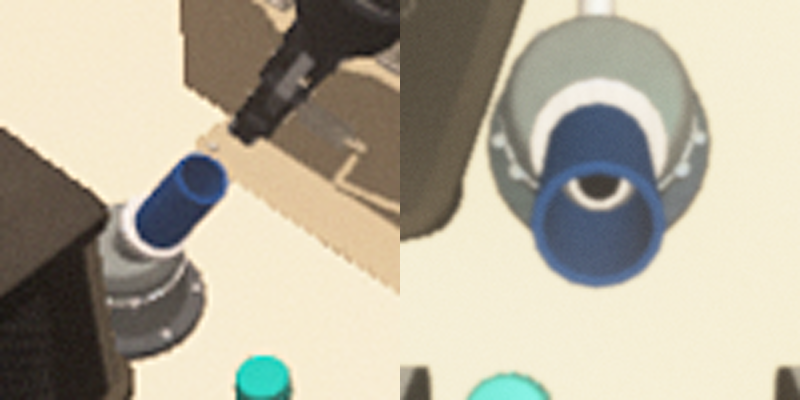

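The sleeve is seated on the collar: the side blob at (224.5,229.5) is within 0.7 px of the home prediction (223.9,229.1). The cap is in the tray and the gripper is clear, so I'll hand in.

```bash
python3 -c "
from bench import ctrl
s=ctrl.sense();print(s['clock'],abs(s['joint_vel']).max(),s['ft_force']);print(ctrl.hand_in())"
```

```text
22.6 0.004922971356141577 [ 0.26305365  0.03819819 -0.8997563 ]
the job is handed in; nothing more can be done
None
```

I pulled the orange cap off the spigot and set it down upright in the near end of the tray. I then pushed the blue sleeve onto the spigot, let go, backed the gripper clear and handed in at 22.6 s; no verdict is reported.

**Last checks:**
- **Sleeve:** contact was about 22 N along the spigot, at TCP 41.2 mm from the collar against 42 mm expected. After release, the sleeve in the side view was within 0.7 px (about 2 mm) of the predicted home position, and both views show it on the collar.
- **Cap:** in the top view it lies in the tray at about (402, -323) mm.
- **Arm:** at rest, with no significant contact force.

**Disagreements:**
- **Wrist picture:** the first one was taken while the arm was still settling and was 16 px off, so I retook it.
- **Arm position:** the arm stopped about 7 mm short when gripping the cap, but the grip was sound.
- **Sleeve position:** the first two estimates differed by about 4 mm, and a closer wrist view confirmed the second.
- **Jar and tins:** I kept clear of them but did not measure them again at the end.

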